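Close and bolt the sample chest

TASK

Close up the sample chest on the lab bench using only your fingertips: lower the lid gently all the way down without slamming it and push the drawer fully home (in either order), and only then push the sliding bolt beside the lid all the way across over the lid. Do not swing the lid up towards upright, and leave the glassware and other things around it standing where they are.

Things in the scene. Friction and masses are not known exactly. Their poses are not given: they have to be found in the camera images.
- chest: low grey metal chest fixed to the bench, 170 mm deep (x), 260 wide (y), 82 tall without lid. Origin: centre of its underside, z up; its front (drawer side) looks along -x, roughly to the robot. On its left (+y) a dark latch post, 91 mm tall, fills x -70 to -20, y 130 to 215 mm; two guide rails on it, 102 mm high, flank the bolt's bar from y 133 to 163 mm
- lid (a joint): angle of the chest's lid (rad): 0 is shut, lying flat; it grows as the free front edge rises; it starts raised by 0.6 to 1.0. The lid is a flat white plate 176 mm long from hinge to free edge, 260 mm wide, 8 mm thick. The stiff friction hinge keeps it where it is left; about 1 to 3 N at the free edge moves it down
- lid_hinge (a point): point on the hinge line at mid-width, on the chest's rear top edge: x = 85, y = 0, z = 82.5 mm in the chest's frame, level with the lid's underside when shut (its top is then at 90.5 mm). The axes are the lid's: -x runs from hinge to free edge, z out of its upper face
- lid_edge (a point): middle of the lid's free front edge, on its upper (outer) face
- drawer (a joint): how far the drawer stands out of the chest's front (m): 0 is fully home; starts 0.035 to 0.065; it slides along the chest's x, needs about 2 to 3 N, and stays where it is left
- drawer_front (a point): middle of the top edge of the drawer's plain flat white front panel, on its outer face, 56 mm above the bench. The panel is 250 mm wide, from 4 to 56 mm above the bench, without a handle; when the drawer is home its outer face lies at x = -97 mm in the chest's frame
- bolt (a joint): travel of the bolt (m): 0 is drawn back clear of the lid, 0.04 (its stop) is fully across; starts at 0 to 0.008. It slides along the chest's -y (towards the lid), needs about 1.5 to 2 N, and stays where it is left
- bolt_tab (a point): middle of the top of the bolt's upright black push tab, 132 mm above the bench. The tab is 34 mm along the chest's x and 12 mm thick along its y (push face 6 mm to the +y side of this point). Its centre is at x = -45, y = 183.5 mm in the chest's frame when the joint is 0. It stands 32 mm above the bolt's flat bar, 30 mm wide, top 100 mm above the bench
- vial: small amber glass bottle, 30 mm across, 62 mm tall, near the chest's right front corner; loose, to be left alone; origin at the centre of its underside
- jar: squat capped jar, 54 mm across, 62 mm tall, beyond the latch post; loose, to be left alone; origin at the centre of its underside
- washer_a: tall empty gas-washing bottle of clear glass, foot 96 mm across, 265 mm tall with bent tubes on top; loose, to be left alone; origin at the centre of its underside
- beaker: open glass beaker, 70 mm across, 90 mm tall; loose, to be left alone; origin at the centre of its underside
- dish: white porcelain dish, 90 mm across, 35 mm tall; loose, to be left alone; origin at the centre of its underside

How it is judged:
By the outcome, as a careful person would: the job done as asked, in the order asked, and still so for the second after the job is handed in, with the robot touching nothing.
It also fails if it takes over 54 s, if anything falls off the work surface, if the arm or the gripper's body presses on something with over 40 N, if the wrist force passes 120 N, or if a joint passes its speed limit or range.

ROBOT

A 6-joint arm with a two-finger parallel gripper is mounted at the origin on the work surface. World frame = base frame: x ahead of the robot, y to its left, z up, the work surface at z = 0. Lengths are in m, angles in rad, forces in N, time in s.
With the tool pointing down it reaches from about 0.15 to 0.775 m from the base axis. Payload 6.1 kg.
Tool frame: the origin (TCP) lies between the finger pads; the fingertips stand 19 mm ahead of it and the grasp point (between the pads) is the TCP; z points along the fingers, y is the direction in which the jaws open and shut (so a half turn about z gives the same grasp; the last joint's range is limited). The gripper opens to 85 mm and grips with 20 to 120 N. Pads are 22 mm wide; open, the fingers measure 114 mm over their backs; the gripper's body (76 mm by 85 mm) begins 54 mm behind the grasp point. The pads swing forward as they close: fully open they stand 13 mm farther back than shut.
Start: joints at [-1.289, 0.126, -0.04, 1.405, 0, 1.571], TCP at [0.146, -0.504, 0.25] pointing down, gripper open.
Joint ranges: [-2.72, 2.72], [-0.95, 1.95], [-1.27, 1.35], [-1.78, 2.02], [-1.46, 1.47], [-3.14, 3.14]. Speed limits (rad/s): [2.39, 2.39, 3.01, 3.14, 3.14, 3.14].

INTERFACE

Orientations are given as a rotation vector (axis times angle).
In Python, from station import manip, eyes, finder gives the robot as it stands. The module is installed in compiled form; this text tells all that it offers.
- The arm moves only by the shell command python3 -m handwheel 'ROWS' [FORCE]. ROWS is JSON, a list of rows, each a list of 7 numbers: the closure, from 0 (fully open) to 1 (shut), then the shift along the world's x, y, z in m, then the turn, a rotation vector about the world's x, y, z in degrees. A call has 1 to 10 rows; each row shifts and turns the commanded pose from where the row before left it; what a row does not reach is not made up. A row lasts 1/8 s, in which the tool goes at most 62.5 mm and 10.7 degrees, less where a joint would pass 70% of its speed; a pose out of reach is approached as far as the arm can. A call is refused whole if a number of a shift passes 0.0625 or a number of a turn 10.7, either way. A call with a gripper value outside its range is refused whole. The fingers move at their own pace and stop on an object; FORCE is the grip in N (left out, the last holds). Time passes only in rows, so rows that do not move let the fingers close. It gives the time, the measured TCP pose, the force and the opening at its end, in the units of the state.
- manip.get_obs(): the state, without advancing time (a new reading comes with each control period).
- eyes.camera(name): name is "side" or "top" or "wrist"; returns the picture (480x640x3 uint8, red, green, blue); there is no depth.
- eyes.calibration(name): a dict with "camera_matrix" (3x3 intrinsics, pixels), "k1" (the pictures are not rectified: a ray, as slopes to the right and down, at radius r is drawn at 1 + k1 r^2 times it, then the intrinsics apply), "position" and "rotation" of the camera in the world; the wrist camera has in their place "T_tool_cam" (4x4, takes a point from camera to tool coordinates, whose origin is the TCP and whose axes are the flange's). Camera axes: x right, y down, z forward; pixel columns grow to the right and rows downward; lengths in m; the calibration is good to about 2 mm. A picture is of the moment at which its call begins: read the wrist's pose just before it. calibration takes no time and is no camera call.
- manip.sign_off(): hands the job in, once; it reports no verdict.
Trained networks look in the newest picture that a camera, given by its name, has taken for a name from the list of things; names that differ only in an ending like _2 or _b are one class to them, and where a whole thing is asked for, a point or a joint stands for the part that bears it (a point fixed in the world has none). Each returns a list of dicts, best first, with "score" (0 to 1); they miss things now and then, are a little off and sometimes report something else, mostly with a low value. They report only what shows in the picture. A call takes as long as a camera call.
- finder.recognise(camera, label): "xyz" ([x, y, z] in m, in world coordinates, good to about 4 mm: the middle of the surface that is visible of it).
- finder.trace(camera, label): "mask" (480x640 bool, what is visible of it).
The state is a dict: "clock": time; "qpos": joint angles; "joint_velocities": joint speeds; "joint_efforts": joint torques, N m; "ee_pos": TCP position; "tool_rot": TCP orientation; "ft_force": force on the tool from outside, world axes, zero at the start; "wrist_torque": the same for the moment, N m; "finger_gap": finger opening in m.
Only numpy, scipy, OpenCV 4.12 (cv2) and the standard library are available. Lean on these libraries where they do the work, as an engineer would, in place of code of your own. Each camera call takes 0.05 s, during which the arm holds its last target. There are 200 camera calls.

## Working session

There is one attempt and no reset: what is moved stays moved. The work goes in short steps, Python scripts to look and compute and a shell command to move; the robot and the scene stay as the last step left them, time stands still between calls to the robot, and variables do not carry over. Pictures are saved under pics/ and viewed, about 8 in all and at most 12, crops included, and the job is handed in when it is done.

```bash
mkdir -p pics
python3 - <<'E'
from station import manip, eyes, finder
import cv2, numpy as np
o=manip.get_obs(); print(o['clock'],o['ee_pos'],o['tool_rot'],o['ft_force'],o['finger_gap'])
ims=[]
for c in ("side","top"):
    im=eyes.camera(c); cv2.imwrite(f"pics/{c}0.png",im[:,:,::-1])
    k=eyes.calibration(c); print(c,np.round(k['position'],3),np.round(k['rotation'],3).tolist(),np.round(k['camera_matrix'],1).tolist(),k['k1'])
    for l in ("chest","lid_hinge","lid_edge","drawer_front","bolt_tab","vial","jar","washer_a","beaker","dish"):
        r=finder.recognise(c,l); print(c,l,[(round(d['score'],2),np.round(d['xyz'],3).tolist()) for d in r[:2]])
print(eyes.calibration("wrist"), manip.get_obs()['clock'])
E
```

```text
0.0 [ 0.14589027 -0.50393338  0.24952158] [-3.10889720e+00 -4.40931072e-01  3.18439052e-04] [-0.53819375  0.05537709 -0.06234064] 0.08569322579101515
side [ 0.463 -0.882  1.036] [-2.428, 0.103, -0.034] [[605.4, 0.0, 313.8], [0.0, 605.4, 239.7], [0.0, 0.0, 1.0]] -0.04435756453417181
side chest [(0.6, [0.634, -0.081, 0.065])]
side lid_hinge [(0.57, [0.681, -0.067, 0.175])]
side lid_edge [(0.92, [0.681, -0.068, 0.174]), (0.68, [0.603, 0.207, 0.064])]
side drawer_front [(0.15, [0.602, 0.206, 0.061])]
side bolt_tab [(0.56, [0.575, 0.106, 0.1]), (0.3, [0.633, -0.077, 0.066])]
side vial [(0.6, [0.56, -0.278, 0.038])]
side jar [(0.75, [0.6, 0.206, 0.06])]
side washer_a [(0.59, [0.56, -0.513, 0.127])]
side beaker [(0.88, [0.357, -0.324, 0.056])]
side dish [(0.94, [0.349, 0.36, 0.027])]
top [ 0.267 -0.065  1.5  ] [-2.121, 2.107, -0.203] [[570.4, 0.0, 321.0], [0.0, 570.4, 237.2], [0.0, 0.0, 1.0]] 0.030920141587182596
top chest [(0.94, [0.624, -0.042, 0.072])]
top lid_hinge [(0.62, [0.68, -0.04, 0.175])]
top lid_edge [(0.87, [0.685, -0.041, 0.173])]
top drawer_front [(0.58, [0.545, -0.075, 0.041])]
top bolt_tab [(0.95, [0.574, 0.108, 0.101])]
top vial []
top jar [(0.64, [0.59, 0.209, 0.065])]
top washer_a [(0.72, [0.555, -0.482, 0.128])]
top beaker [(0.86, [0.354, -0.35, 0.034])]
top dish [(0.61, [0.352, 0.344, 0.016]), (0.43, [0.587, 0.211, 0.063])]
{'camera_matrix': array([[421.13628005,   0.        , 325.73671729],
       [  0.        , 421.13628005, 244.36565821],
       [  0.        ,   0.        ,   1.        ]]), 'k1': -0.07791396271191169, 'T_tool_cam': array([[-1.16982879e-04, -9.58582106e-01, -2.84816314e-01,
         7.30121890e-02],
       [ 9.99999836e-01,  4.75799087e-05, -5.70866557e-04,
         1.71809946e-04],
       [ 5.60774001e-04, -2.84816334e-01,  9.58581943e-01,
        -1.23664491e-01],
       [ 0.00000000e+00,  0.00000000e+00,  0.00000000e+00,
         1.00000000e+00]])} 1.1
```

View pics/side0.png

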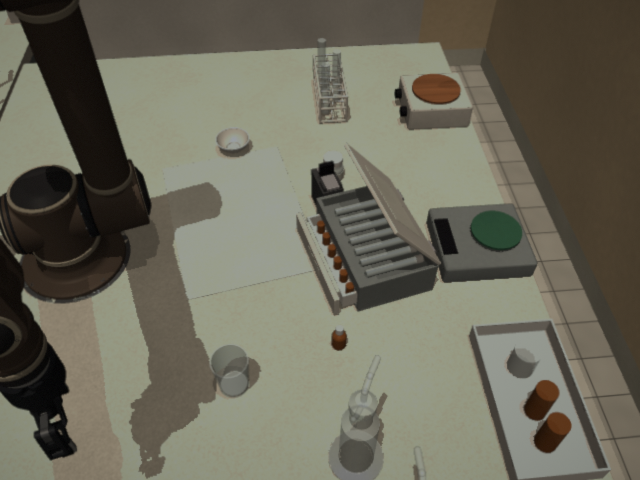

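View pics/top0.png

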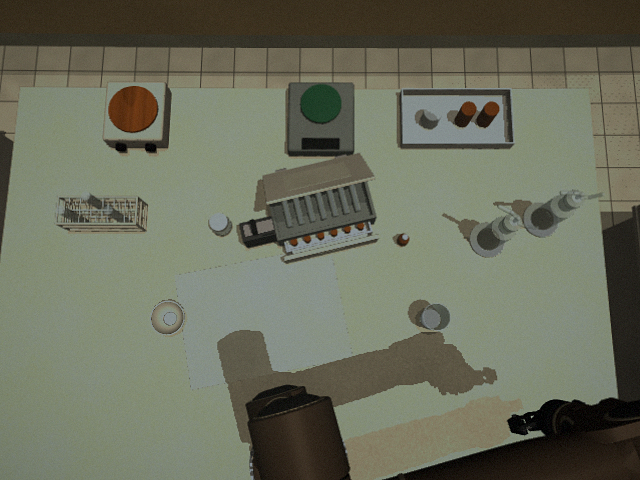

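Both pictures show the chest, about (365,235) in side and (315,220) in top. It is turned a few degrees, with the lid raised and the drawer out. I'll zoom in on both to mark points.

Run:
```python
import cv2, numpy as np
a=cv2.imread("pics/side0.png")[140:315,290:445]; b=cv2.imread("pics/top0.png")[148:268,232:388]
def up(im,s,x0,y0):
    u=cv2.resize(im,None,fx=s,fy=s,interpolation=cv2.INTER_CUBIC); u=cv2.convertScaleAbs(u,alpha=1.3,beta=15)
    for x in range((x0+19)//20*20,x0+im.shape[1],20):
        X=int((x-x0+.5)*s); cv2.line(u,(X,0),(X,6),(0,0,255),1); cv2.putText(u,str(x),(X-10,16),0,.35,(0,0,255),1)
    for y in range((y0+19)//20*20,y0+im.shape[0],20):
        Y=int((y-y0+.5)*s); cv2.line(u,(0,Y),(6,Y),(0,0,255),1); cv2.putText(u,str(y),(8,Y+4),0,.35,(0,0,255),1)
    return u
cv2.imwrite("pics/sideC.png",up(a,3.4,290,140)); cv2.imwrite("pics/topC.png",up(b,5,232,148))
```

```text
(no output)
```

View pics/sideC.png

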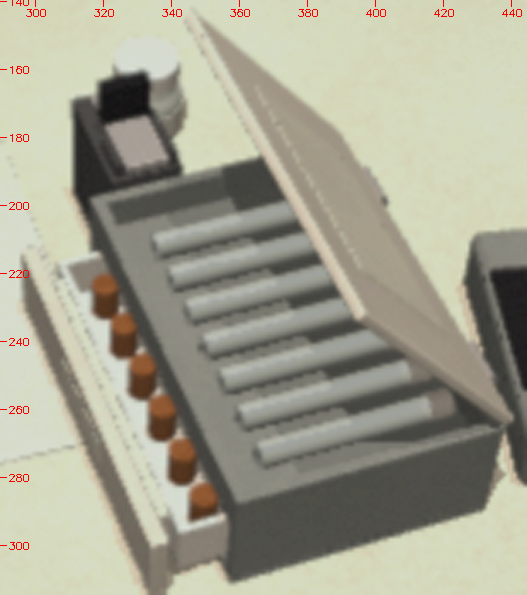

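View pics/topC.png

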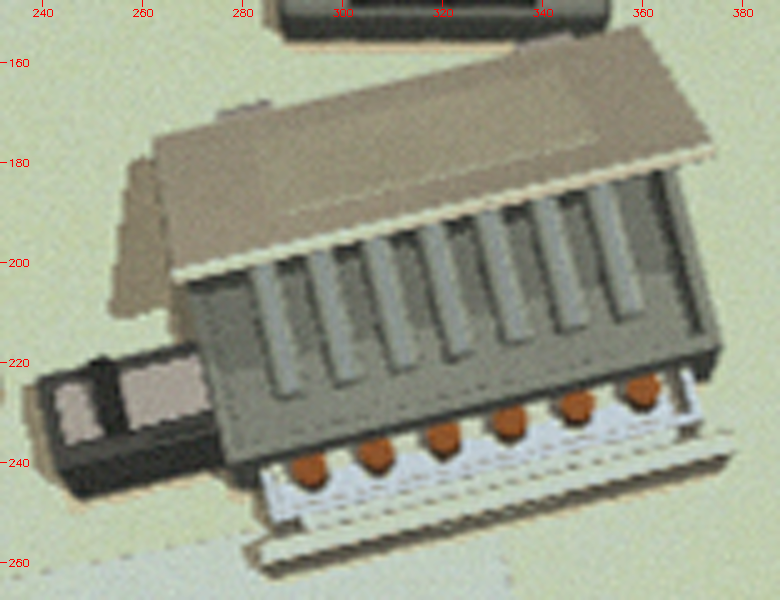

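```bash
cat > h.py <<'E'
import numpy as np, cv2
from scipy.spatial.transform import Rotation as R
from station import manip, eyes, finder
def cam(c,obs=None):
    k=eyes.calibration(c)
    if c=="wrist":
        T=np.eye(4);T[:3,:3]=R.from_rotvec(obs['tool_rot']).as_matrix();T[:3,3]=obs['ee_pos'];T=T@k['T_tool_cam']
    else:
        T=np.eye(4);r=np.array(k['rotation']);T[:3,:3]=R.from_rotvec(r).as_matrix() if r.size==3 else r;T[:3,3]=k['position']
    return T,k
def proj(P,Tk):
    T,k=Tk; p=(np.atleast_2d(P)-T[:3,3])@T[:3,:3]; s=p[:,:2]/p[:,2:]; s=s*(1+k['k1']*(s**2).sum(1,keepdims=True)); K=k['camera_matrix']
    return s*[K[0,0],K[1,1]]+[K[0,2],K[1,2]]
def c2w(P,pose):
    x,y,a=pose[:3]; return R.from_euler('z',a).apply(np.atleast_2d(P))+[x,y,0]
def lidpt(u,y,w,th): # u from hinge to edge, w above underside
    return [.085-u*np.cos(th)+w*np.sin(th), y, .0825+u*np.sin(th)+w*np.cos(th)]
E
python3 - <<'E'
from h import *
from scipy.optimize import least_squares
S=cam("side");T=cam("top")
s=lambda X,Y:(290+X/3.4-.5,140+Y/3.4-.5); t=lambda X,Y:(232+X/5-.5,148+Y/5-.5)
def pts(p):
    x,y,a,th,d,b=p
    C=[[-.085,-.13,.082],[-.085,-.13,0],[-.085,.13,.082],[.085,-.13,.082],[.085,-.13,0],[-.097-d,-.125,.056],[-.097-d,.125,.056],lidpt(.176,-.13,.004,th),lidpt(.176,.13,.004,th)]
    D=[[-.085,.13,.082],[-.085,-.13,.082],[-.097-d,.125,.056],[-.097-d,-.125,.056],lidpt(.176,.13,.008,th),lidpt(.176,-.13,.008,th),lidpt(0,.13,.008,th),lidpt(0,-.13,.008,th)]
    return C,D
A=np.array([s(235,505),s(230,580),s(92,200),s(503,430),s(487,510),s(152,545),s(25,258),s(365,315),s(195,15)])
B=np.array([t(230,462),t(715,350),t(265,563),t(728,455),t(175,268),t(713,147),t(155,135),t(640,28)])
f=lambda p:np.vstack([proj(c2w(pts(p)[0],p),S)-A,proj(c2w(pts(p)[1],p),T)-B]).ravel()
r=least_squares(f,[.62,-.05,-.2,.8,.05,0],loss='soft_l1')
print(np.round(r.x,4)); print(np.round(f(r.x).reshape(-1,2),1).tolist())
p=r.x
for n,P in dict(edge=lidpt(.176,0,.008,p[3]),edgeL=lidpt(.176,.13,.008,p[3]),edgeR=lidpt(.176,-.13,.008,p[3]),drawer=[-.097-p[4],0,.056],dh=[-.097,0,.056],tab=[-.045,.1835,.132],tabface=[-.045,.1895,.132],jarexp=[-.045,.3,.06]).items(): print(n,np.round(c2w(P,p),4))
E
```

```text
[ 0.6577 -0.0469  0.2375  0.8968  0.0372  0.    ]
[[0.5, 0.2], [-0.2, 1.8], [-0.0, -0.3], [0.6, 0.4], [-0.6, 0.9], [-0.1, 0.7], [-0.5, -2.5], [-0.7, 0.6], [-1.2, -0.9], [-1.1, 0.2], [1.4, -0.3], [-1.3, -0.1], [0.8, -0.5], [-1.4, -0.3], [0.2, -1.0], [-0.9, 0.0], [-0.1, -0.7]]
edge [[ 0.6396 -0.0512  0.225 ]]
edgeL [[0.609  0.0751 0.225 ]]
edgeR [[ 0.6702 -0.1776  0.225 ]]
drawer [[ 0.5273 -0.0784  0.056 ]]
dh [[ 0.5634 -0.0697  0.056 ]]
tab [[0.5708 0.1209 0.132 ]]
tabface [[0.5693 0.1267 0.132 ]]
jarexp [[0.5433 0.2341 0.06  ]]
```

The fit is good, with residuals around 1 px: chest at (0.658, -0.047), yaw 13.6°, lid about 0.90 rad, drawer about 37–45 mm. I'll close the fingers and move above the lid's free edge.

```bash
python3 -m handwheel '[[1,0,0,0.04,0,0,0],[1,0,0,0.04,0,0,-2.5],[1,0.032,0.0286,0,0,0,0],[1,0.032,0.0286,0,0,0,0],[1,0.032,0.0286,0,0,0,0],[1,0.032,0.0286,0,0,0,0],[1,0.032,0.0286,0,0,0,0],[1,0.032,0.0286,0,0,0,0],[1,0.032,0.0286,0,0,0,0],[1,0.032,0.0286,0,0,0,0]]' 20
python3 -m handwheel '[[1,0.032,0.0286,0,0,0,0],[1,0.032,0.0286,0,0,0,0],[1,0.032,0.0286,0,0,0,0],[1,0.032,0.0286,0,0,0,0],[1,0.032,0.0286,0,0,0,0],[1,0.032,0.0286,0,0,0,0],[1,0.032,0.0286,0,0,0,0],[1,0.032,0.0286,0,0,0,0],[1,0,0,-0.02,0,0,0],[1,0,0,0,0,0,0]]'
```

```text
clock: 2.35
ee_pos: [0.4029, -0.2744, 0.3304]
tool_rot: [3.119, 0.373, 0.001]
ft_force: [0.2, -0.1, -0.7]
finger_gap: -0.0
clock: 3.6
ee_pos: [0.6578, -0.0462, 0.3082]
tool_rot: [-3.119, -0.374, 0.006]
ft_force: [-0.6, 0.1, 0.0]
finger_gap: 0.0002
```

```bash
python3 -m handwheel '[[1,0.002,0,-0.03,0,0,0],[1,0,0,-0.025,0,0,0],[1,0,0,-0.006,0,0,0],[1,0,0,0,0,0,0]]'
python3 - <<'E'
from h import *
im=eyes.camera("side")[100:330,260:480]; cv2.imwrite("pics/s1.png",cv2.resize(im,None,fx=2.6,fy=2.6,interpolation=cv2.INTER_CUBIC)[:,:,::-1])
E
```

```text
clock: 4.1
ee_pos: [0.6598, -0.047, 0.2503]
tool_rot: [3.119, 0.372, 0.001]
ft_force: [-0.1, -0.2, -0.7]
finger_gap: 0.0
```

View pics/s1.png

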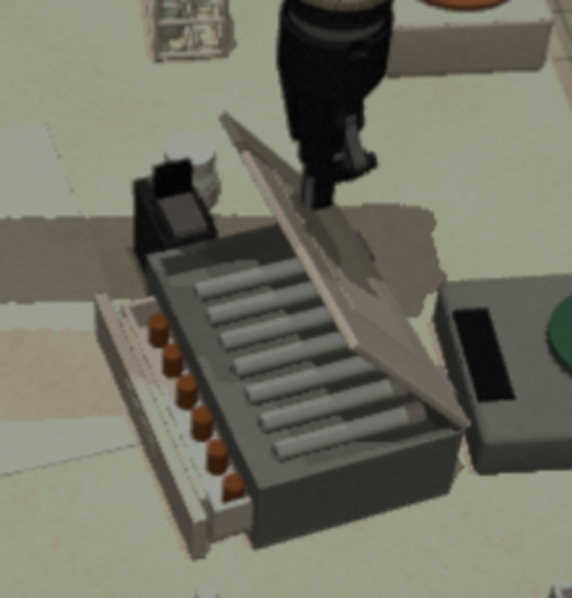

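The side crop shows the fingertip at about (318,205), just above the lid near its free edge at mid-width. Next I'll follow the lid's arc down slowly.

```bash
python3 -m handwheel '[[1,0,0,-0.006,0,0,0],[1,0,0,-0.006,0,0,0],[1,0,0,-0.006,0,0,0],[1,-0.006,-0.0015,-0.005,0,0,0],[1,-0.006,-0.0015,-0.005,0,0,0],[1,-0.0055,-0.0013,-0.0056,0,0,0],[1,-0.0055,-0.0013,-0.0056,0,0,0],[1,-0.005,-0.0012,-0.0062,0,0,0],[1,-0.005,-0.0012,-0.0062,0,0,0]]'
```

```text
clock: 5.28
ee_pos: [0.6265, -0.0549, 0.1974]
tool_rot: [3.119, 0.373, -0.0]
ft_force: [-0.3, -0.0, 1.4]
finger_gap: -0.0002
```

```bash
python3 -m handwheel '[[1,-0.0044,-0.0011,-0.0066,0,0,0],[1,-0.0044,-0.0011,-0.0066,0,0,0],[1,-0.0037,-0.0009,-0.007,0,0,0],[1,-0.0037,-0.0009,-0.007,0,0,0],[1,-0.003,-0.0007,-0.0074,0,0,0],[1,-0.003,-0.0007,-0.0074,0,0,0],[1,-0.0023,-0.0006,-0.0076,0,0,0],[1,-0.0023,-0.0006,-0.0076,0,0,0]]'
python3 -m handwheel '[[1,-0.0015,-0.0004,-0.005,0,0,0],[1,-0.001,-0.0003,-0.005,0,0,0],[1,-0.001,-0.0003,-0.005,0,0,0],[1,-0.0005,0,-0.004,0,0,0],[1,-0.0005,0,-0.004,0,0,0],[1,0,0,-0.003,0,0,0]]'
```

```text
clock: 6.28
ee_pos: [0.6001, -0.0613, 0.14]
tool_rot: [-3.119, -0.373, -0.0]
ft_force: [0.1, -1.0, 1.0]
finger_gap: 0.0001
clock: 7.02
ee_pos: [0.5955, -0.0624, 0.1142]
tool_rot: [3.119, 0.373, -0.001]
ft_force: [-0.0, -0.1, 0.6]
finger_gap: 0.0001
```

```bash
python3 -m handwheel '[[1,0,0,-0.0015,0,0,0],[1,0,0,-0.0015,0,0,0],[1,0,0,-0.0015,0,0,0]]'
python3 -m handwheel '[[1,0,0,-0.001,0,0,0],[1,0,0,-0.001,0,0,0]]'
```

```text
clock: 7.4
ee_pos: [0.5956, -0.0623, 0.1099]
tool_rot: [-3.119, -0.373, 0.0]
ft_force: [-0.0, -0.3, 0.5]
finger_gap: -0.0001
clock: 7.65
ee_pos: [0.5956, -0.0623, 0.1094]
tool_rot: [3.119, 0.373, 0.001]
ft_force: [-5.8, -1.4, 13.8]
finger_gap: -0.0005
```

The lid is seated: contact came at TCP z 0.1094, against 0.1095 predicted. I'll lift off, back out in front of the drawer, tilt 20° and go down.

```bash
python3 -m handwheel '[[1,0,0,0.005,0,0,0],[1,0,0,0.03,0,0,0],[1,-0.02,-0.005,0.035,0,0,0],[1,-0.04,-0.0095,0,0,0,0],[1,-0.04,-0.0095,0,2.35,-9.7,0],[1,-0.042,-0.01,0,2.35,-9.7,0],[1,0,0,-0.05,0,0,0],[1,0,0,-0.05,0,0,0],[1,0,0,-0.028,0,0,0],[1,0,0,0,0,0,0]]'
python3 - <<'E'
from h import *
a=eyes.camera("side")[120:340,240:460]; b=eyes.camera("top")[140:300,220:400]
cv2.imwrite("pics/s2.png",np.hstack([cv2.resize(a,(400,400)),cv2.resize(b,(400,400*160//180))[:400] if 0 else cv2.copyMakeBorder(cv2.resize(b,(400,356)),0,44,0,0,0)])[:,:,::-1])
E
```

```text
clock: 8.9
ee_pos: [0.4518, -0.0957, 0.048]
tool_rot: [-3.032, -0.362, -0.527]
ft_force: [-0.4, 0.2, -0.0]
finger_gap: 0.0
```

View pics/s2.png

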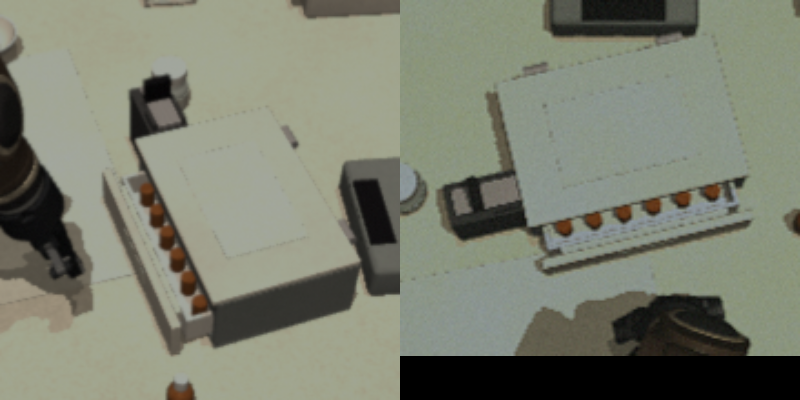

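The lid lies flat and the drawer is still out, with the fingers in front of it at about (70,265) in the left crop. Now I'll push the drawer.

```bash
python3 -m handwheel '[[1,0.0117,0.0028,0,0,0,0],[1,0.0117,0.0028,0,0,0,0],[1,0.0117,0.0028,0,0,0,0],[1,0.0117,0.0028,0,0,0,0],[1,0.0078,0.0019,0,0,0,0],[1,0.0078,0.0019,0,0,0,0],[1,0.0078,0.0019,0,0,0,0],[1,0.0058,0.0014,0,0,0,0],[1,0.0058,0.0014,0,0,0,0],[1,0.0039,0.0009,0,0,0,0]]'
python3 -m handwheel '[[1,0.002,0.0005,0,0,0,0],[1,0.002,0.0005,0,0,0,0]]'
```

```text
clock: 10.25
ee_pos: [0.5394, -0.0754, 0.0497]
tool_rot: [-3.032, -0.363, -0.533]
ft_force: [-2.6, 1.1, 0.1]
finger_gap: 0.0001
clock: 10.5
ee_pos: [0.5432, -0.0745, 0.0498]
tool_rot: [-3.032, -0.363, -0.533]
ft_force: [-3.3, 1.6, 0.0]
finger_gap: -0.0003
```

```bash
python3 -m handwheel '[[1,0.0015,0.0004,0,0,0,0],[1,0.0015,0.0004,0,0,0,0]]'; python3 -m handwheel '[[1,0.001,0.0002,0,0,0,0],[1,0.001,0.0002,0,0,0,0]]'
```

```text
clock: 10.75
ee_pos: [0.5463, -0.0738, 0.0499]
tool_rot: [-3.033, -0.363, -0.533]
ft_force: [-3.3, 1.2, -0.5]
finger_gap: -0.0001
clock: 11.0
ee_pos: [0.5481, -0.0735, 0.0498]
tool_rot: [-3.033, -0.363, -0.533]
ft_force: [-5.6, 0.7, 0.9]
finger_gap: 0.0001
```

```bash
python3 -m handwheel '[[1,0.001,0.0002,0,0,0,0],[1,0,0,0,0,0,0]]'; python3 -m handwheel '[[1,0.001,0.0002,0,0,0,0],[1,0,0,0,0,0,0]]'
```

```text
clock: 11.25
ee_pos: [0.5483, -0.0734, 0.0498]
tool_rot: [-3.034, -0.362, -0.531]
ft_force: [-10.0, -0.3, 4.5]
finger_gap: -0.0002
clock: 11.5
ee_pos: [0.5484, -0.0734, 0.0496]
tool_rot: [-3.034, -0.361, -0.529]
ft_force: [-14.8, -0.3, 10.1]
finger_gap: -0.0001
```

The drawer is home: it stopped at chest x -0.113 as predicted, and the force rose. I'll back off, level the tool and go to the +y side of the bolt tab, staying above it.

```bash
python3 -m handwheel '[[1,-0.015,-0.0036,0,0,0,0],[1,-0.035,-0.0084,0,0,0,0],[1,0,0,0.05,0,0,0],[1,0,0,0.05,-2.35,9.7,0],[1,0,0,0.05,-2.35,9.7,0],[1,0.0125,0.049,0,0,0,0],[1,0.0125,0.049,0,0,0,0],[1,0.0125,0.049,0,0,0,0],[1,0.0125,0.049,0,0,0,0],[1,0.0125,0.049,0,0,0,0]]'
python3 - <<'E'
from h import *
for c in("top","side"):
    eyes.camera(c)
    for l in ("bolt_tab","drawer_front","lid_edge"): print(c,l,[(round(d['score'],2),np.round(d['xyz'],3).tolist()) for d in finder.recognise(c,l)[:2]])
o=manip.get_obs(); print(o['ee_pos'],o['tool_rot'])
im=eyes.camera("wrist"); cv2.imwrite("pics/w1.png",im[:,:,::-1])
W=cam("wrist",o); p=[.6577,-.0469,.2375]
for b in (0,.008): print(b,proj(c2w([[x,.1835-b+dy,.132] for x in(-.062,-.028) for dy in(-.006,.006)],p),W).round(0).tolist())
a=eyes.camera("side")[120:340,240:460]; cv2.imwrite("pics/s3.png",np.hstack([cv2.resize(im,(480,360)),cv2.resize(a,(320,360))])[:,:,::-1])
E
```

```text
clock: 12.75
ee_pos: [0.567, 0.1513, 0.1932]
tool_rot: [-3.103, -0.4, -0.039]
ft_force: [1.1, 0.2, -0.5]
finger_gap: 0.0002
top bolt_tab [(0.8, [0.573, 0.107, 0.099])]
top drawer_front [(0.7, [0.565, -0.067, 0.052]), (0.35, [0.651, -0.046, 0.095])]
top lid_edge [(0.64, [0.653, -0.05, 0.093]), (0.37, [0.563, -0.068, 0.054])]
side bolt_tab [(0.87, [0.572, 0.106, 0.1]), (0.74, [0.567, -0.093, 0.046])]
side drawer_front [(0.59, [0.568, -0.093, 0.047])]
side lid_edge [(0.74, [0.651, -0.066, 0.089])]
[0.56614249 0.14824978 0.19291705] [-3.10477333 -0.39512062 -0.03581656]
0 [[396.0, 322.0], [371.0, 322.0], [400.0, 255.0], [374.0, 254.0]]
0.008 [[412.0, 322.0], [387.0, 322.0], [417.0, 255.0], [392.0, 255.0]]
```

View pics/s3.png

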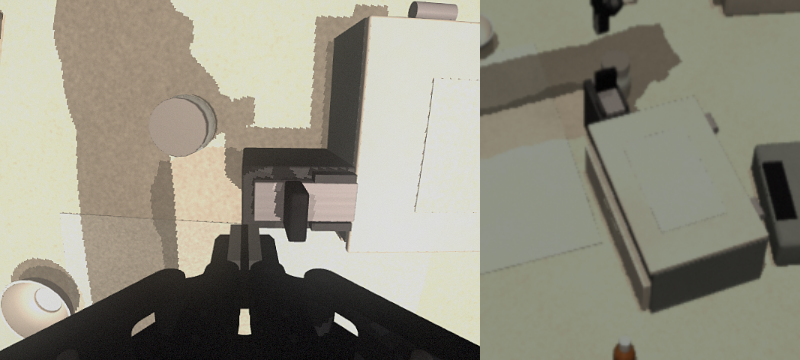

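Wrist view: the black tab is at about (297,212) in the composite, and the fingertips at about (245,240) are beyond it on the +y side. I'll shift a little farther +y, then go down.

```bash
python3 -m handwheel '[[1,-0.0033,0.0137,0,0,0,0],[1,0,0,0,0,0,0]]'; python3 -m handwheel '[[1,0,0,-0.03,0,0,0],[1,0,0,-0.026,0,0,0],[1,0,0,-0.006,0,0,0],[1,0,0,0,0,0,0]]'
python3 - <<'E'
from h import *
o=manip.get_obs(); e=o['ee_pos'];print(e,R.from_euler('z',-.2375).apply(e-[.6577,-.0469,0]))
E
```

```text
clock: 13.5
ee_pos: [0.5646, 0.1569, 0.1927]
tool_rot: [-3.097, -0.414, -0.034]
ft_force: [0.9, 0.3, -0.3]
finger_gap: 0.0
clock: 14.0
ee_pos: [0.5647, 0.1567, 0.1308]
tool_rot: [-3.097, -0.414, -0.033]
ft_force: [-0.4, -0.2, 0.1]
finger_gap: -0.0001
[0.56468248 0.15669941 0.13080665] [-0.04250489  0.21976878  0.13080665]
```

```bash
python3 -m handwheel '[[1,0.0019,-0.0078,0,0,0,0],[1,0.0019,-0.0078,0,0,0,0],[1,0.0012,-0.0049,0,0,0,0],[1,0.0012,-0.0049,0,0,0,0],[1,0.0012,-0.0049,0,0,0,0],[1,0.0012,-0.0049,0,0,0,0],[1,0.0012,-0.0049,0,0,0,0]]'
python3 -m handwheel '[[1,0.0006,-0.0024,0,0,0,0],[1,0.0006,-0.0024,0,0,0,0],[1,0.0005,-0.0019,0,0,0,0]]'
```

```text
clock: 14.88
ee_pos: [0.5747, 0.1164, 0.1307]
tool_rot: [-3.097, -0.414, -0.034]
ft_force: [0.7, 0.8, 0.7]
finger_gap: 0.0001
clock: 15.25
ee_pos: [0.5762, 0.1098, 0.1306]
tool_rot: [-3.097, -0.414, -0.034]
ft_force: [0.5, 1.6, 0.8]
finger_gap: 0.0004
```

```bash
python3 -m handwheel '[[1,0.0005,-0.0019,0,0,0,0],[1,0.0005,-0.0019,0,0,0,0]]'; python3 -m handwheel '[[1,0.0004,-0.0015,0,0,0,0],[1,0.0004,-0.0015,0,0,0,0]]';python3 -m handwheel '[[1,0.0002,-0.001,0,0,0,0],[1,0.0002,-0.001,0,0,0,0]]'
```

```text
clock: 15.5
ee_pos: [0.5772, 0.106, 0.1306]
tool_rot: [-3.097, -0.414, -0.034]
ft_force: [0.1, 1.5, 1.3]
finger_gap: 0.0002
clock: 15.75
ee_pos: [0.5779, 0.103, 0.1306]
tool_rot: [-3.097, -0.414, -0.034]
ft_force: [-0.7, 1.4, 1.3]
finger_gap: 0.0001
clock: 16.0
ee_pos: [0.5784, 0.101, 0.1306]
tool_rot: [-3.097, -0.413, -0.034]
ft_force: [0.6, 2.7, 1.8]
finger_gap: 0.0001
```

```bash
python3 -m handwheel '[[1,0.0002,-0.001,0,0,0,0],[1,0.0002,-0.001,0,0,0,0]]'; python3 -m handwheel '[[1,0.0002,-0.001,0,0,0,0],[1,0.0002,-0.001,0,0,0,0]]'
```

```text
clock: 16.25
ee_pos: [0.5785, 0.1007, 0.1307]
tool_rot: [-3.093, -0.415, -0.033]
ft_force: [-1.8, 9.8, 1.9]
finger_gap: 0.0001
clock: 16.5
ee_pos: [0.5785, 0.1004, 0.1308]
tool_rot: [-3.089, -0.416, -0.033]
ft_force: [-2.2, 16.7, 2.7]
finger_gap: -0.0
```

The bolt is at its stop: the force rises to 17 N with no more travel. I'll back off, clear the scene and check everything.

```bash
python3 -m handwheel '[[1,-0.0012,0.005,0,0,0,0],[1,-0.0036,0.015,0,0,0,0],[1,0,0,0.05,0,0,0],[1,0,0,0.06,0,0,0],[1,-0.05,0,0.03,0,0,0],[1,-0.06,0,0,0,0,0],[1,-0.06,0,0,0,0,0],[1,-0.06,0,0,0,0,0],[1,0,0,0,0,0,0],[1,0,0,0,0,0,0]]'
python3 - <<'E'
from h import *
a=eyes.camera("side"); b=eyes.camera("top"); p=[.6577,-.0469,.2375]
for c in("top","side"):
    for l in ("bolt_tab","drawer_front","jar","vial","beaker"): print(c,l,[(round(d['score'],2),np.round(d['xyz'],3).tolist()) for d in finder.recognise(c,l)[:1]])
def ov(im,c):
    im=cv2.resize(im,None,fx=4,fy=4,interpolation=cv2.INTER_CUBIC)
    L=[[[-.097,-.125,.056],[-.097,.125,.056]],[lidpt(.176,-.13,.008,0),lidpt(.176,.13,.008,0)],[[-.062,.1435,.132],[-.028,.1435,.132]]]
    for s in L:
        q=(proj(c2w(s,p),cam(c))+.5)*4-.5
        for z in q: cv2.circle(im,tuple(int(v) for v in z),4,(255,0,0),1)
    return im
A=ov(a,"side")[560:1280,1120:1840]; B=ov(b,"top")[540:1080,900:1560]
cv2.imwrite("pics/f.png",np.hstack([cv2.resize(A,(400,400)),cv2.copyMakeBorder(cv2.resize(B,(400,327)),0,73,0,0,0)])[:,:,::-1])
E
```

```text
clock: 17.75
ee_pos: [0.348, 0.1055, 0.2709]
tool_rot: [-3.086, -0.432, -0.034]
ft_force: [-0.1, -0.5, 0.7]
finger_gap: 0.0001
top bolt_tab [(0.7, [0.58, 0.073, 0.1])]
top drawer_front [(0.95, [0.567, -0.065, 0.052])]
top jar [(0.83, [0.588, 0.212, 0.064])]
top vial [(0.48, [0.556, -0.267, 0.041])]
top beaker [(0.84, [0.357, -0.348, 0.033])]
side bolt_tab [(0.79, [0.581, 0.075, 0.099])]
side drawer_front [(0.63, [0.57, -0.093, 0.046])]
side jar [(0.73, [0.599, 0.204, 0.06])]
side vial [(0.84, [0.557, -0.28, 0.041])]
side beaker [(0.72, [0.35, 0.355, 0.023])]
```

View pics/f.png

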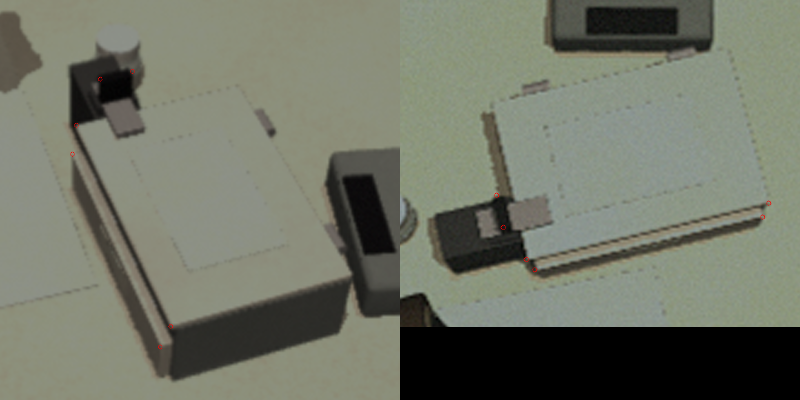

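The picture shows the lid flat, the drawer panel at its "home" markers and the bolt's bar across the lid. The tab sits on its "0.04" markers, about (115,75) in the left crop, and the jar and vial haven't moved.

```bash
python3 -c "
from station import manip
print(manip.sign_off())"
```

```text
the job is handed in; nothing more can be done
None
```

The chest is closed and the job is handed in, at about 18.5 s on the robot's clock against the 54 s limit. With shut fingertips I lowered the lid along its arc until it seated. I then pushed the drawer home, and only after that slid the bolt across the lid to its stop.

**Stops:** each part stopped where my pose estimate predicted, within about 2 mm. At those stops the end-of-move readings were about 15 N on the lid, 18 N on the drawer and 17 N on the bolt.

**Last pictures:**
- The lid is flat, and the drawer front and bolt tab sit on their "closed" markers.
- The networks put the bolt's movement at about 32–35 mm, which fits a start of up to 8 mm plus their error of about 4 mm.
- The jar and vial are where they were, within that same error; the vial has only the side camera's before-and-after readings to compare.

**Checks that failed or disagreed:**
- The final side-camera result for the beaker was a false hit at the dish's position. The top camera shows the beaker unmoved.
- I did not check the dish and washing bottle again at the end. The arm stayed clear of the washing bottle but was near the dish's side of the bench when it backed away, 0.27 m up.

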